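# Fit a sanding drum on the bench spindle sander

### The job

Pull the sander's guard fully down, put the thicker of the two sanding drums on the upright spindle and press it down until it is fully home, pushing the stiff rubber ring under it right to the bottom. Then push the guard back up until it is shut, and leave the rest of the bench as it is.

Things in the scene. Friction and masses are not known exactly. Their poses are not given: they have to be found in the camera images.
- sander: bench spindle sander, fixed. Origin: on the spindle axis at table height; front, with the guard, looks to its -x; y along the guard; z up. In mm: base plate x -65 to 110, y +-150, top z 20. Side cheeks (inner faces y +-136) and back wall (inner face x 101) up to z 130; open above but for the guard's lip. Switch box on the -y cheek, to y -167. A Ø52 hose at the back, to x 231
- spindle_tip (a point): top of the upright spindle, on its axis (sander z = 100 mm). The spindle is Ø17 mm, coned over its top 6 mm, and rises from a Ø44 mm steel shoulder whose top is at sander z = 30 mm
- seat (a point): point on the spindle's axis at sander z = 40 mm, where the drum's underside lies once it is fully home (the rubber ring squeezed down to the shoulder); axes as the sander's
- grip_ring (a joint): black rubber ring Ø36 x 10 mm on the spindle: how far it is pushed down (m). 0: its top at sander z 70 mm; 0.030: hard down on the shoulder, top at z 40 mm. Stiff: slides only when pushed with about 8 N, stays where left. A drum put on the spindle rests on it, 22 to 30 mm too high, until pressed down
- guard (a joint): aluminium guard hinged along its bottom edge: 0 rad shut (upright), opens outward (to sander -x) and down to a stop at 1.3. Shut, in sander mm: 268 wide panel x -53 to -47, z 30 to 130; from its top a lip (z 130 to 135) runs inward to x +6, over the spindle. Falls open once past 0.3 rad; stays shut once pushed fully up (about 5 N). The lip clears a drum fully home by 15 mm
- guard_hinge (a point): point on the guard's hinge line, at its middle (sander x = -50, y = 0, z = 30 mm); the line runs along the sander's y
- guard_edge (a point): middle of the lip's inner free edge; moves with the guard (shut: sander x = +6, y = 0, z = 132 mm). Can be hooked from inside to pull the guard down
- guard_corner (a point): middle of the guard's outer top corner, where panel and lip meet; moves with the guard (shut: sander x = -53, y = 0, z = 135 mm; fully down: x about -152, z about 55 mm, with the lip standing up from it to z = 112 mm). To shut it, press on the outer face of the lip near its free edge and follow the arc about the hinge; a level push low on the corner can jam
- drum: the sanding drum to mount: the thicker of the two, a rubber core with brown abrasive round it, Ø50 x 75 mm tall, with a Ø21 mm bore right through. 0.12 to 0.25 kg. Stands upright on the table; origin at the centre of its underside, z along the bore. Either end may be down
- drum_center (a point): the middle of the drum, on its axis, 37.5 mm from either end
- slim_drum: the other sanding drum: thinner, Ø32 x 75 mm tall, 12 mm bore (does not fit). Stands upright; origin at the centre of its underside. Leave it
- sanding_block: cork block 110 x 60 x 35 mm lying flat; origin at the centre of its underside
- glue: white bottle, Ø60 x 170 mm tall; origin at the centre of its underside
- tape: flat ring of tape lying down, Ø100 outside, Ø76 inside, 25 mm high; origin at the centre of its underside
- mug: white mug, Ø84 x 95 mm, handle to its +y; origin at the centre of its underside
- gouge: carving gouge lying flat, wooden handle Ø22 mm from x = -71 to +66 mm, then a narrow blade to x = +140 mm; origin under the handle's middle

How it is judged (in metres and radians):
On the way, in this order (a step that is already met when the one before it is completed fails the run):
1. the guard is fully down (value of joint guard above 1.2 rad), for 0.2 s.
2. the thick drum is on the spindle and pressed fully home, with the guard down (horizontal distance between drum_center and seat below 0.005 m and z of drum_center in the frame of seat between 0.034 and 0.041 m and angle between the z axis of drum and the z axis of sander, either way round below 0.08 rad and value of joint grip_ring above 0.0265 m and value of joint guard above 0.9 rad), for 0.2 s.
At the end, for the whole second after the job is handed in: The thick drum stands on the spindle, its axis within 5 mm and 0.08 rad of the spindle's, its underside within 3.5 mm of the fully home height, the rubber ring pushed down at least 26.5 of its 30 mm; the guard is shut (within 0.06 rad); the drum is at rest (horizontal distance between drum_center and seat below 0.005 m and z of drum_center in the frame of seat between 0.034 and 0.041 m and angle between the z axis of drum and the z axis of sander, either way round below 0.08 rad and value of joint grip_ring above 0.0265 m and value of joint guard below 0.06 rad and linear speed of drum below 0.02 m/s); the robot touches nothing.
It fails at once if a bystander is moved more than 40 mm (the slim drum, cork block, glue, tape, mug, gouge) (distance of any of slim_drum, sanding_block, glue, tape, mug, gouge from where it was at the start of the episode above 0.04 m).
It also fails if it takes over 72 s, if anything falls off the work surface, if the arm or the gripper's body presses on something with over 40 N, if the wrist force passes 120 N, or if a joint passes its speed limit or range.

### The arm

A 6-joint arm with a two-finger parallel gripper is mounted at the origin on the work surface. World frame = base frame: x ahead of the robot, y to its left, z up, the work surface at z = 0. Lengths are in mm, angles in rad, forces in N, time in s.
With the tool pointing down it reaches from about 375 to 925 mm from the base axis. Payload 5.7 kg.
Tool frame: the origin (TCP) lies between the finger pads; the fingertips stand 19 mm ahead of it and the grasp point (between the pads) is the TCP; z points along the fingers, y is the line along which they close (so a half turn about z gives the same grasp; the last joint's range is limited). The gripper opens to 88 mm and grips with 3 to 60 N. Pads are 20 mm wide; open, the fingers measure 115 mm over their backs; the gripper's body (75 mm by 178 mm) begins 61 mm behind the grasp point.
Start: joints at [1.206, 0.359, 1.51, -0, 1.272, -0.115], TCP at [148.321, 581.348, 241.623] pointing down, gripper open.
Joint ranges: [-2.97, 2.97], [-1.01, 2.36], [0.21, 2.38], [-0.96, 4.11], [0.2, 2.71], [-2.98, 2.98]. Speed limits (rad/s): [2.39, 2.39, 3.14, 3.14, 3.14, 3.14].

### API

Orientations are given as a unit quaternion [x, y, z, w].
In Python, from station import robot, hand, kinematics, imaging, models gives the robot as it stands. Calls block until the motion is done:
- robot.reach(position, orientation): joint-space move of the TCP to a pose.
- robot.servo_line(position, feed=150, rotation=None): straight line of the TCP; rotation=None keeps the orientation; feed is the mean speed in mm/s.
- robot.movej(angles): joint-space move.
- hand.move_gripper(opening): finger opening in mm; the grip force is fixed at half the most; returns when the fingers have stopped.
- robot.dwell(seconds).
- kinematics.solve_ik(position, orientation): joint angles nearest the present ones, or None.
- imaging.read_camera(name): name is "scene" or "top" or "wrist"; returns the picture (384x512x3 uint8, red, green, blue); there is no depth.
- imaging.camera_model(name): a dict with "fov_y" (degrees; the focal length in pixels is half the picture's height over the tangent of half this angle, whatever the lens; pixels are square), "cx", "cy" (the principal point, pixels), "R" (3x3) and "t" (3): a world point X has camera coordinates R X + t. Camera axes: x right, y down, z forward; pixel columns grow to the right and rows downward; lengths in mm; the calibration is good to about 2 mm. The wrist camera is an equidistant fisheye: a pixel r from the principal point sees the ray r / f radians off the axis. A picture is of the moment at which its call begins: read the wrist's pose just before it. camera_model takes no time and is no camera call; for the wrist camera it gives the pose at the moment of the call.
A pose or a line that the arm cannot do raises robot.MotionError and nothing moves.
- robot.hand_in(): hands the job in; it is judged then, once.
Trained networks look in the newest picture that a camera, given by its name, has taken for a name from the list of things; names that differ only in an ending like _2 or _b are one class to them, and where a whole thing is asked for, a point or a joint stands for the part that bears it (a point fixed in the world has none). Each returns a list of dicts, best first, with "score" (0 to 1); they miss things now and then, are a little off and sometimes report something else, mostly with a low value. They report only what shows in the picture. A call takes as long as a camera call.
- models.spot_in(camera, thing): "box" ([left, top, right, bottom] in pixels, round what is visible of it).
- models.regions_of(camera, thing): "mask" (384x512 bool, what is visible of it) and "box" ([left, top, right, bottom] in pixels, round what is visible of it).
Readings, each from a call of its own:
- robot.current_time(): time.
- robot.current_joint_pos(): joint angles.
- robot.current_qd(): joint speeds.
- robot.current_effort(): joint torques, N m.
- robot.current_tcp_pos(): TCP position.
- robot.current_eef_rot(): TCP orientation.
- robot.current_contact_force(): force on the tool from outside, world axes, zero at the start.
- robot.current_moment(): the same for the moment, N m.
- robot.current_gripper_width(): finger opening in mm.
- robot.current_grasp_force(): force on a finger pad.
Only numpy, scipy, OpenCV 4.12 (cv2) and the standard library are available. Lean on these libraries where they do the work, as an engineer would, in place of code of your own. Each camera call takes 0.05 s, during which the arm holds its last target. There are 200 camera calls.

## Working session

There is one attempt and no reset: what is moved stays moved. The work goes in short steps, each a Python script; the robot and the scene stay as the last script left them, time stands still between calls to the robot, and variables do not carry over. Pictures are saved under pics/ and viewed, at most 10 in all, crops included, and the job is handed in when it is done.

```bash
ls; mkdir -p pics; python3 - <<'E'
from station import robot, hand, kinematics, imaging, models
import cv2, numpy as np
for n in ("scene","top"):
    im=imaging.read_camera(n); cv2.imwrite(f"pics/{n}0.png",im[:,:,::-1])
    m=imaging.camera_model(n); print(n,m)
    for t in ("sander","guard","guard_edge","guard_corner","spindle_tip","drum","slim_drum","grip_ring","glue","mug","tape","sanding_block","gouge"):
        try:
            print(t,[(round(d["score"],2),np.round(d["box"]).astype(int).tolist()) for d in models.spot_in(n,t)[:2]])
        except Exception as e: print(t,e)
print(robot.current_time(), robot.current_eef_rot())
E
```

```text
pics
scene {'fov_y': 47.983087244338094, 'cx': 253.50868699541132, 'cy': 187.02833112349163, 'R': array([[ 0.39250945,  0.91962064,  0.01530387],
       [ 0.74511915, -0.30818661, -0.59145453],
       [-0.53919734,  0.2435547 , -0.80619311]]), 't': array([ -36.14816472, -409.28099022, 1510.80273677])}
sander [(0.78, [324, 106, 437, 221]), (0.34, [136, 160, 178, 199])]
guard [(0.93, [331, 108, 386, 206])]
guard_edge [(0.85, [328, 106, 390, 208])]
guard_corner [(0.58, [328, 109, 389, 209]), (0.39, [322, 103, 436, 221])]
spindle_tip [(0.91, [323, 106, 436, 221])]
drum [(0.81, [205, 210, 232, 245])]
slim_drum [(0.75, [200, 172, 215, 195])]
grip_ring []
glue [(0.75, [210, 216, 229, 248]), (0.57, [233, 247, 259, 295])]
mug [(0.31, [279, 244, 322, 286])]
tape [(0.67, [135, 161, 178, 197]), (0.61, [279, 245, 321, 284])]
sanding_block [(0.83, [133, 160, 179, 195]), (0.7, [276, 245, 323, 283])]
gouge [(0.62, [123, 208, 140, 277]), (0.33, [332, 106, 388, 205])]
top {'fov_y': 47.02445364138043, 'cx': 253.21442161085764, 'cy': 192.6776524998777, 'R': array([[ 0.01624864, -0.99986736, -0.00111442],
       [-0.9933185 , -0.01601483, -0.11428862],
       [ 0.11425561,  0.002964  , -0.99344696]]), 't': array([-191.56882476,  537.10014798, 1099.35726556])}
sander [(0.57, [44, 114, 173, 249])]
guard []
guard_edge [(0.77, [102, 128, 163, 242]), (0.22, [43, 112, 169, 248])]
guard_corner [(0.58, [102, 126, 162, 244])]
spindle_tip [(0.72, [42, 113, 174, 247]), (0.35, [98, 123, 163, 244])]
drum [(0.61, [297, 162, 316, 187]), (0.33, [43, 113, 172, 251])]
slim_drum [(0.56, [286, 222, 301, 241])]
grip_ring [(0.59, [42, 113, 171, 247])]
glue [(0.77, [291, 92, 312, 132]), (0.52, [100, 126, 162, 244])]
mug [(0.9, [348, 141, 395, 181])]
tape [(0.96, [224, 96, 262, 136])]
sanding_block [(0.9, [324, 243, 366, 293])]
gouge [(0.93, [376, 174, 391, 242]), (0.39, [41, 114, 172, 247])]
1.4 [ 1.24581661e-01  9.92209355e-01 -7.13353579e-05 -1.84802839e-05]
```

```bash
python3 - <<'E'
import cv2,numpy as np
a=cv2.imread("pics/top0.png");b=cv2.imread("pics/scene0.png")
l=cv2.resize(a[85:305,30:400],None,fx=2.1,fy=2.1,interpolation=cv2.INTER_CUBIC)
cv2.imwrite("pics/topc.png",l)
cv2.imwrite("pics/scenec.png",cv2.resize(b[90:300,110:450],None,fx=2.3,fy=2.3,interpolation=cv2.INTER_CUBIC))
E
```

```text
(no output)
```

View pics/topc.png

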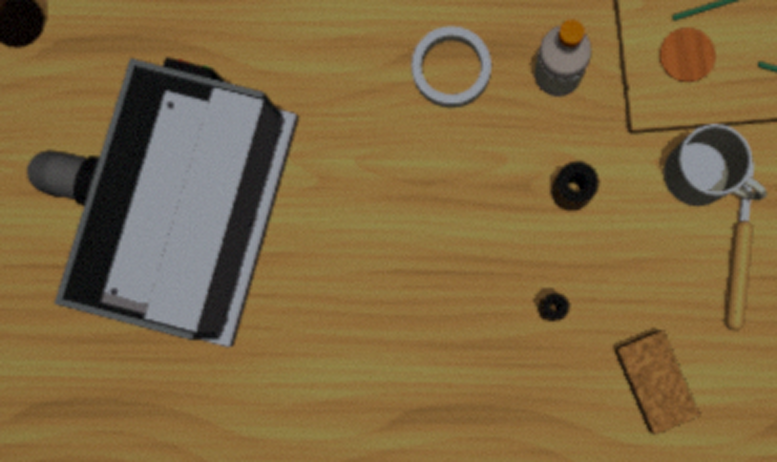

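View pics/scenec.png

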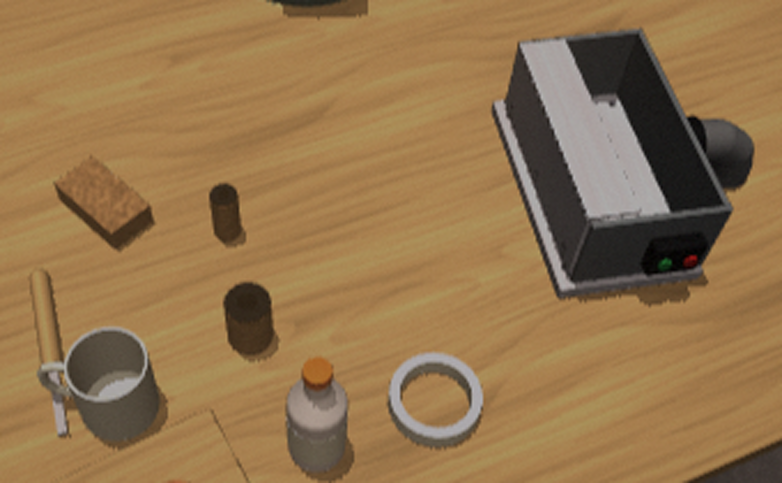

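The top view (crop scale 2.1, offset 30,85) shows the sander at left. The guard is shut and faces right, with base front corners at crop (298,115) and (232,346). The thick drum is at (575,187), the slim one at (553,306) and the glue near (560,65). The scene view agrees, with the drum at crop (248,320) and the switch box on the near cheek.

```bash
cat > h.py <<'E'
from station import robot, hand, kinematics, imaging, models
import numpy as np, cv2
from scipy.optimize import least_squares
from scipy.spatial.transform import Rotation as Ro
def proj(m,X,fish=False):
    c=np.atleast_2d(X)@np.array(m["R"]).T+m["t"]; f=192/np.tan(np.radians(m["fov_y"]/2))
    if fish:
        r=np.hypot(c[:,0],c[:,1]); k=np.arctan2(r,c[:,2])/np.maximum(r,1e-9)
    else: k=1/c[:,2]
    return np.c_[m["cx"]+f*k*c[:,0], m["cy"]+f*k*c[:,1]]
def S(p,X):  # sander pose p=(x,y,yaw) -> world
    X=np.atleast_2d(X).astype(float); c,s=np.cos(p[2]),np.sin(p[2])
    return np.c_[p[0]+c*X[:,0]-s*X[:,1], p[1]+s*X[:,0]+c*X[:,1], X[:,2]]
def down(yaw): # tool z down, tool y axis at world heading yaw
    y=np.array([np.cos(yaw),np.sin(yaw),0]); z=np.array([0,0,-1.]); x=np.cross(y,z)
    return Ro.from_matrix(np.c_[x,y,z]).as_quat()
E
python3 - <<'E'
from h import *
mt,ms=imaging.camera_model("top"),imaging.camera_model("scene")
o=lambda u,off,s:np.array(u)/s+off
X=np.array([[-65,-150,20],[-65,150,20],[-53,-136,135],[-53,136,135]])
ut=o([[298,115],[232,346],[265,97],[197,335]],[30,85],2.1)
us=o([[557,297],[493,105],[585,220],[520,43]],[110,90],2.3)
f=lambda p:np.r_[(proj(mt,S(p,X))-ut).ravel(),(proj(ms,S(p,X))-us).ravel()]
r=least_squares(f,[500,600,1.5],x_scale=[100,100,1]); print(r.x,np.round(r.fun,1))
# drum/others: box centre = axis mid
def loc(tb,sb,h):
    g=lambda q:np.r_[proj(mt,[[q[0],q[1],h]])[0]-tb,proj(ms,[[q[0],q[1],h]])[0]-sb]
    r=least_squares(g,[400,100]);return r.x.round(1),r.fun.round(1)
c=lambda b:np.array([(b[0]+b[2])/2,(b[1]+b[3])/2])
print(loc(c([297,162,316,187]),c([205,210,232,245]),37))
print(loc(c([286,222,301,241]),c([200,172,215,195]),37))
for n,h,u in (("glue",85,[301,112]),("mug",47,[371,161])):
    g=lambda q:proj(mt,[[q[0],q[1],h]])[0]-u
    print(n,least_squares(g,[400,100]).x)
E
```

```text
[551.94589077 130.41268251   1.32617453] [ 0.7 -1.6 -0.7 -0.1  0.9 -0.2 -0.1 -1.5  0.3 -2.7 -0.7 -2.   0.6  0.
 -1.  -0.2]
(array([ 588.4, -313.4]), array([-2. , -0. , -1.8,  0.7]))
(array([ 444. , -286.7]), array([ 0.3, -0.6,  0. , -0.9]))
glue [ 737.88892454 -298.64213677]
mug [ 624.18231226 -481.15130823]
```

```bash
python3 - <<'E'
from h import *
p=[551.9,130.4,1.326]
q=down(p[2]-np.pi/2); print(q, robot.current_eef_rot())
hand.move_gripper(0)
W=lambda x,y,z:S(p,[x,y,z])[0]
for a in (q,down(p[2]+np.pi/2)): print(kinematics.solve_ik(W(26,0,240),a))
robot.reach(W(26,0,240),q); 
m=imaging.camera_model("wrist"); im=imaging.read_camera("wrist"); cv2.imwrite("pics/w1.png",im[:,:,::-1])
E=np.array([[6,-130,132],[6,130,132],[0,0,100],[-53,-134,135],[-53,134,135]])
print(proj(m,S(p,E),True).round(), robot.current_time(),m["fov_y"],m["cx"],m["cy"])
E
```

```text
[0.78814933 0.61548407 0.         0.        ] [ 1.24581661e-01  9.92209355e-01 -7.13353579e-05 -1.84802839e-05]
[ 1.52713077e-01  3.30940866e-01  1.55771933e+00 -4.44089210e-16
  1.25293246e+00  3.97509404e-01]
[ 1.52713077e-01  3.30940866e-01  1.55771933e+00 -4.44089210e-16
  1.25293246e+00 -2.74408325e+00]
[[386. 213.]
 [121. 213.]
 [254. 208.]
 [381. 266.]
 [126. 266.]] 4.9083 65.70646984690485 251.80451120811398 188.9650514709671
```

View pics/w1.png

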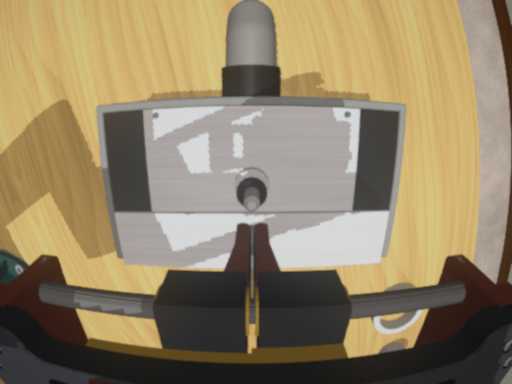

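The wrist view shows the lip edge at row 212 (predicted 213) and the spindle tip near (252,204), so the fit is good. Next I pull the guard.

```bash
python3 - <<'E'
from h import *
p=[551.9,130.4,1.326]
W=lambda x,y,z:S(p,[x,y,z])[0]
robot.servo_line(W(26,0,131),feed=120); f0=robot.current_contact_force()
for x in (10,-15,-40,-65):
    robot.servo_line(W(x,0,133 if x>-20 else 138),feed=70); print(x,np.round(robot.current_contact_force()-f0,1))
robot.servo_line(W(-65,0,240),feed=200)
robot.dwell(.3)
robot.servo_line(W(-20,0,240),feed=200)
for k,x in enumerate((-20,40)):
    robot.servo_line(W(x,0,240),feed=200); robot.dwell(.15)
    m=imaging.camera_model("wrist"); im=imaging.read_camera("wrist"); cv2.imwrite(f"pics/w2_{k}.png",im[:,:,::-1])
    np.save(f"m{k}.npy",m,allow_pickle=True)
    print(proj(m,S(p,[[0,0,100],[0,0,70],[101,0,130]]),True).round(1))
a=cv2.imread("pics/w2_0.png");b=cv2.imread("pics/w2_1.png")
cv2.imwrite("pics/w2.png",np.hstack([cv2.resize(i[130:310,170:340],None,fx=2.3,fy=2.3,interpolation=cv2.INTER_CUBIC) for i in (a,b)]))
print(robot.current_time())
E
```

```text
10 [-0.2 -0.6  1.3]
-15 [-0.3 -1.3  1.5]
-40 [-0.5 -0.4  1.1]
-65 [-0.7 -0.4  0.3]
[[253.2 163. ]
 [253.1 156.9]
 [253.4  53.7]]
[[253.4 219.1]
 [253.3 208.6]
 [253.7 123.1]]
10.3167
```

View pics/w2.png

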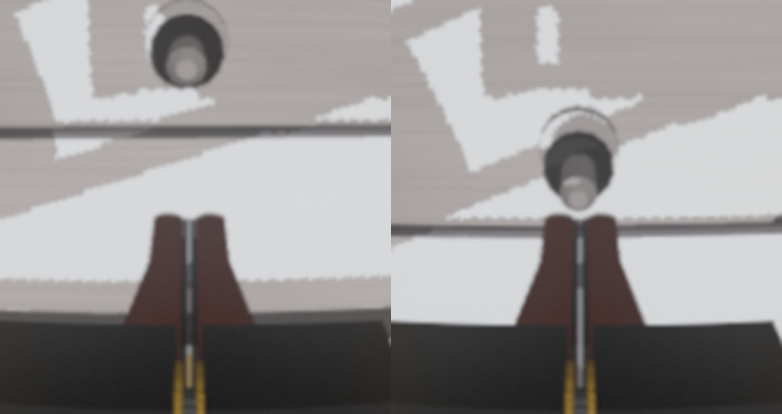

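The guard panel lies forward of the hinge line, so it is open. The spindle tip sits at (250.9,160.0) and (251.3,216.5) against predictions about 2 to 3 px away. I'll image the drum from the same relative viewpoint so that camera bias cancels.

```bash
python3 - <<'E'
from h import *
p=[551.9,130.4,1.326]
ms=[np.load(f"m{k}.npy",allow_pickle=True).item() for k in (0,1)]
ob=np.array([[250.9,160.0],[251.3,216.5]])
r=least_squares(lambda s:np.concatenate([proj(m,[[s[0],s[1],100]],True)[0]-o for m,o in zip(ms,ob)]),p[:2])
print("spindle",r.x,r.fun.round(2))
# fingertip self check: pose of last view
ft=S(p,[[40,0,221],[50,0,221],[40,0,240]]); print("tip px",proj(ms[1],ft,True).round(1), robot.current_tcp_pos(), S(p,[40,0,240]))
h=1.326; q=down(h); tx=np.array([-np.sin(h),np.cos(h),0])
d=np.array([588.4,-313.4,215])
robot.servo_line(robot.current_tcp_pos()+np.array([0,0,30]),feed=200)
sc=imaging.read_camera("scene")
for k,o in enumerate((-20,40)):
    (robot.reach if k==0 else lambda a,b:robot.servo_line(a,feed=200))(d+tx*o,q)
    if k==0: hand.move_gripper(70)
    robot.dwell(.15)
    m=imaging.camera_model("wrist"); im=imaging.read_camera("wrist"); cv2.imwrite(f"pics/w3_{k}.png",im[:,:,::-1])
    np.save(f"d{k}.npy",m,allow_pickle=True); print(proj(m,[[d[0],d[1],75],[d[0],d[1],0]],True).round(1), robot.current_tcp_pos()-d-tx*o)
    for t in ("drum","glue"): print(t,[(round(x["score"],2),np.round(x["box"],1)) for x in models.spot_in("wrist",t)[:2]])
a=[cv2.imread(f"pics/w3_{k}.png") for k in (0,1)]
L=[cv2.resize(i[110:290,165:335],None,fx=2.3,fy=2.3,interpolation=cv2.INTER_CUBIC) for i in a]
L.append(cv2.resize(sc[90:230,290:450,::-1],None,fx=1,fy=1))
H=np.zeros((560,782,3),np.uint8); H[:414,:391]=L[0];H[:414,391:782]=L[1];H[416:556,:160]=L[2]
cv2.imwrite("pics/w3.png",H); print(robot.current_time())
E
```

```text
spindle [550.48189464 133.83452459] [ 0.03  0.   -0.04 -0.  ]
tip px [[254.4 238.1]
 [254.4 223.2]
 [254.6 253.7]] [561.26380607 168.25612834 239.9613114 ] [[561.59434915 169.20746828 240.        ]]
[[251.5 164.7]
 [251.6 150.9]] [-0.00764752  0.00433503 -0.03382908]
drum [(0.58, array([230.1, 134.3, 280.4, 183.2]))]
glue [(0.83, array([272.3, 236.2, 328. , 353.1])), (0.53, array([470.5,   0. , 512. , 168.8]))]
[[251.8 219.6]
 [251.8 196. ]] [ 1.15025796 -0.45484081  0.09058079]
drum [(0.59, array([232. , 179.9, 279.6, 236.9]))]
glue [(0.88, array([270.1, 274.8, 323.2, 353.4]))]
14.8667
```

View pics/w3.png

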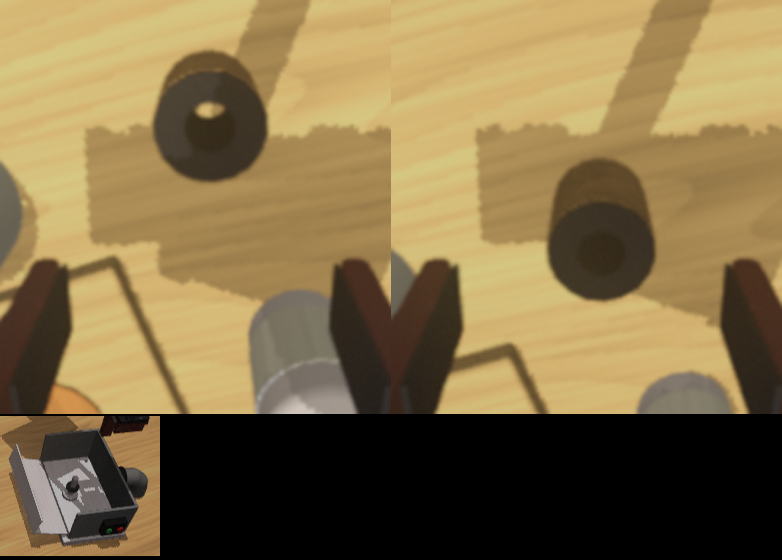

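Scene inset (bottom left): the guard is fully down. The drum top centre is at (256.3,164.3) and (256.5,218.7). The fingers' midline reads 252.2 px against 254.4 predicted, a lateral camera bias of about 2 mm, which I'll correct. Next is the grasp.

```bash
python3 - <<'E'
from h import *
ms=[np.load(f"d{k}.npy",allow_pickle=True).item() for k in (0,1)]
ob=np.array([[256.3,164.3],[256.5,218.7]])
r=least_squares(lambda s:np.concatenate([proj(m,[[s[0],s[1],75]],True)[0]-o for m,o in zip(ms,ob)]),[588,-313])
h=1.326; q=down(h); ty=np.array([np.cos(h),np.sin(h)]); tx=np.array([-np.sin(h),np.cos(h)])
d=r.x+2*ty; print("drum",r.x,r.fun.round(2),d)
robot.servo_line([*d,150],feed=200); robot.servo_line([*d,55],feed=120)
hand.move_gripper(30); print(robot.current_gripper_width(),robot.current_grasp_force())
robot.servo_line([*d,240],feed=200); print(robot.current_gripper_width())
s=np.array([552.4,133.3])
robot.reach([*(s-tx*75),245],q); robot.dwell(.2)
m=imaging.camera_model("wrist"); im=imaging.read_camera("wrist"); cv2.imwrite("pics/w4_0.png",im[:,:,::-1])
np.save("s0.npy",m,allow_pickle=True); print(proj(m,[[*s,100]],True).round(1), robot.current_time())
cv2.imwrite("pics/w4.png",cv2.resize(im[60:290,120:380,::-1],None,fx=2.5,fy=2.5,interpolation=cv2.INTER_CUBIC))
E
```

```text
drum [ 588.88838461 -308.62141668] [ 0.11 -0.29 -0.11  0.33] [ 589.37310207 -306.68104326]
50.30521473456582 30.00082022510469
50.50271856612408
[[252.5 107.4]] 19.675
```

View pics/w4.png

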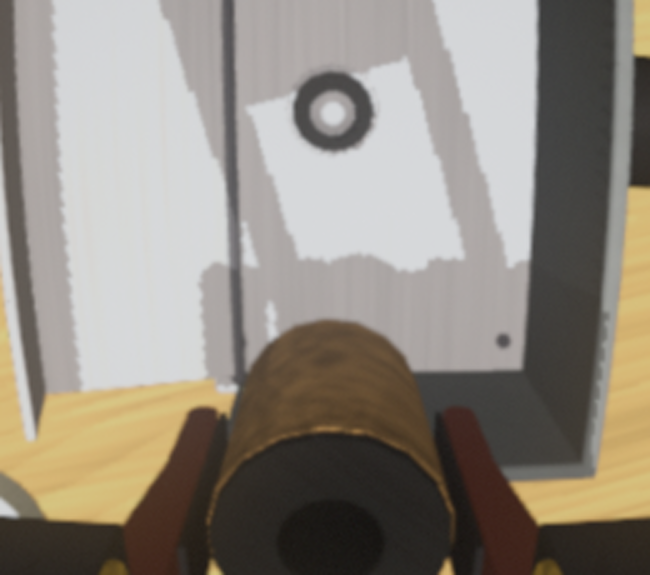

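The spindle is at (252.8,105.2), and the drum is gripped centrally with its midline at about 253. The two orthogonal views combine to put the spindle at about (550.3,134.0). I'll now lower it with force checks.

```bash
python3 - <<'E'
from h import *
s=np.array([550.3,134.0])
robot.servo_line([*s,245],feed=150); robot.servo_line([*s,165],feed=150); robot.dwell(.2)
f0=robot.current_contact_force(); print(f0)
for b in (104,99,96,92,86,78):
    robot.servo_line([*s,b+55],feed=40); f=robot.current_contact_force()-f0
    print(b,f.round(1),robot.current_moment().round(2),robot.current_tcp_pos().round(1))
    if abs(f[2])>6: break
print(robot.current_time())
E
```

```text
[-0.70122988 -0.53907306 -1.04346747]
104 [ 0.8  0.  -1. ] [ 0.03  0.   -0.01] [550.  134.  158.8]
99 [ 0.9 -0.2 -0.4] [-0.02  0.01 -0.01] [550.  133.9 153.6]
96 [ 0.4  0.3 -0.6] [ 0.03 -0.02 -0.01] [550.1 134.  150.8]
92 [ 0.5  0.6 -0.2] [-0.01  0.05  0.02] [550.  134.  146.7]
86 [ 0.7  0.7 -2.3] [-0.02  0.01 -0.02] [550.  134.  140.6]
78 [ 1.1  1.2 -1.7] [0.01 0.02 0.01] [550.  134.  132.6]
22.95
```

```bash
python3 - <<'E'
from h import *
s=np.array([550.3,134.0])
for b in (66,56,48,42,40,39):
    robot.servo_line([*s,b+55],feed=35); f=robot.current_contact_force()
    print(b,f.round(1),robot.current_tcp_pos().round(1),round(robot.current_gripper_width(),2))
    if f[2]>35: break
hand.move_gripper(66); robot.dwell(.2)
robot.servo_line([*s,240],feed=150)
hand.move_gripper(14)
robot.servo_line([*s,140],feed=150)
# push on top (z 115): tips at TCP-19 -> TCP 134 when home
for z in (136,134.5,133.5,132.5):
    robot.servo_line([*s,z],feed=25); f=robot.current_contact_force(); print(z,f.round(1),robot.current_tcp_pos().round(1))
    if f[2]>25: break
robot.servo_line([*s,260],feed=200)
sc=imaging.read_camera("scene"); cv2.imwrite("pics/w5.png",cv2.resize(sc[90:230,290:450,::-1],None,fx=3,fy=3,interpolation=cv2.INTER_CUBIC))
print(robot.current_time())
E
```

```text
66 [ 0.2 -0.9 -2.2] [550.1 134.  120.7] 50.09
56 [ 0.4  0.7 -1.1] [550.8 134.1 111. ] 50.14
48 [0.6 0.2 0.2] [550.7 134.  103. ] 50.68
42 [ 1.4 -0.3 -0.3] [550.5 134.1  97. ] 50.2
40 [-1.1 -0.2  6.5] [550.7 134.   95.7] 50.62
39 [-1.4 -1.  15.4] [550.8 134.   95.6] 50.48
136 [-0.1  0.1 -0.3] [550.5 134.  136.4]
134.5 [ 0.4 -0.1 -0. ] [550.3 134.  134.5]
133.5 [-1.7 -1.1  5.3] [550.6 134.1 134.3]
132.5 [-2.9 -0.5 13.5] [550.9 134.1 134.1]
30.525
```

View pics/w5.png

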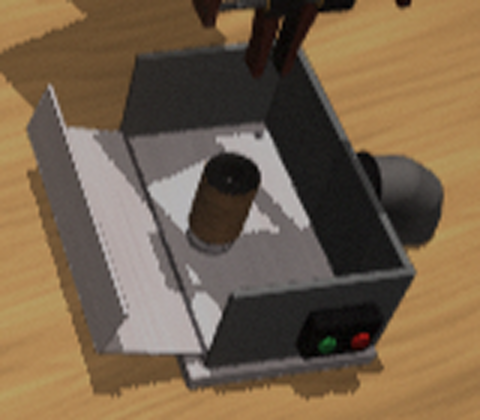

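The drum is seated: fingertips stop hard at z 115.1, the home top height. The guard is still down. Now I shut it by following the arc.

```bash
python3 - <<'E'
from h import *
p=[550.3,134.0,1.326]; q=down(p[2]-np.pi/2)
W=lambda x,z:S(p,[x,0,z])[0]
def T(t,back=0):
    x=48*np.cos(t)-105*np.sin(t); z=48*np.sin(t)+105*np.cos(t)
    return W(-50+x-10-back,30+z+19)
hand.move_gripper(0)
robot.reach(W(-185,260),q)
robot.servo_line(T(1.3,22),feed=180); f0=robot.current_contact_force()
for t in list(np.arange(1.3,.05,-.13))+[0,-.02,-.04,-.06]:
    robot.servo_line(T(t),feed=80); f=robot.current_contact_force()-f0
    print(round(t,2),f.round(1),end=' ')
    if np.linalg.norm(f)>30: break
print(robot.current_tcp_pos(),T(0))
robot.servo_line(robot.current_tcp_pos()+np.array([0,0,120]),feed=150)
robot.dwell(.2)
sc=imaging.read_camera("scene");w=imaging.read_camera("wrist")
cv2.imwrite("pics/w6.png",np.hstack([cv2.resize(sc[90:230,290:450],(440,384)),w[:,100:400]])[:,:,::-1])
print(robot.current_time())
E
```

```text
1.3 [-1.6 -6.8  5.7] 1.17 [-1.3 -5.8  6.5] 1.04 [-1.  -5.3  7.3] 0.91 [-0.6 -4.1  8.5] 0.78 [-0.4 -3.2  7.2] 0.65 [ 1.  -0.8  8.1] 0.52 [ 1.  -0.7  7.7] 0.39 [1.7 0.3 6.9] 0.26 [1.8 0.1 6.8] 0.13 [1.7 2.1 6. ] 0 [0.4 2.1 8. ] -0.02 [-2.9 -4.6 16.5] -0.04 [ -6.8 -10.4  26.2] -0.06 [ -9.9 -18.2  36. ] [547.55071518 122.81683399 153.99901504] [547.39169525 122.35775952 154.        ]
38.7667
```

View pics/w6.png

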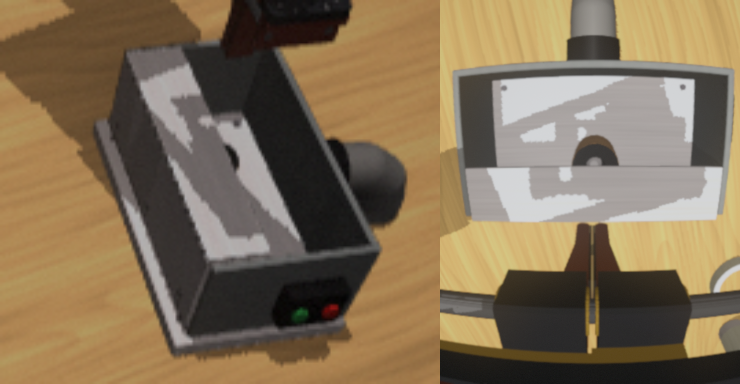

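The pictures show the guard shut, with the lip flat over the drum, the drum on the spindle and the arm clear. I'm handing in.

```bash
python3 -c "
from station import robot
print(robot.hand_in())"
```

```text
the job is handed in; nothing more can be done
None
```

The job is handed in, with the verdict not reported back: the thick drum is pressed fully home on the spindle, the guard is shut, nothing else on the bench was touched, and the robot clock read 38.8 s just before hand-in.

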